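# Lock the bench jig through its deep shaft with the long T-key

### The arm

A 6-joint arm with a two-finger parallel gripper is mounted at the origin on the work surface. World frame = base frame: x ahead of the robot, y to its left, z up, the work surface at z = 0. Lengths are in m, angles in rad, forces in N, time in s.
With the tool pointing down it reaches from about 0.35 to 0.975 m from the base axis. Payload 4.9 kg.
Tool frame: the origin (TCP) lies at the very end of the fingers, on their centre line; the grasp point (between the pads) lies 19 mm behind it (manip.grasp_offset is the distance from the TCP to the grasp point, in m); z points along the fingers, y is the line along which they close (so a half turn about z gives the same grasp; the last joint's range is limited). The gripper opens to 85 mm and grips with 20 to 120 N. Pads are 22 mm wide; open, the fingers measure 114 mm over their backs; the gripper's body (76 mm by 85 mm) begins 54 mm behind the grasp point. The pads swing forward as they close: fully open they stand 13 mm farther back than shut.
Start: joints at [-1.232, 0.053, 1.613, -0, 1.476, -0.119], TCP at [0.276, -0.561, 0.231] pointing down, gripper open.
Joint ranges: [-3.01, 3.01], [-1.01, 2.22], [0.06, 2.58], [-1.02, 4.17], [0.09, 2.62], [-3.14, 3.14]. Speed limits (rad/s): [2.57, 2.57, 3.14, 3.14, 3.14, 3.14].

### API

Orientations are given as a unit quaternion [w, x, y, z].
In Python, from plant import manip, eyes, job_done, models gives the robot as it stands.
- The arm moves only by the tool servo_tool, never from a script. Its argument "motion" is one flat list of numbers, 5 for each row, row after row: the opening, from -1 (shut) to 1 (fully open), then the shift along the tool's x, y, z normalised to -1 to 1, where 1 is 120 mm, then the turn about the tool's z normalised to -1 to 1, where 1 is 45 degrees. A call has 1 to 5 rows; each row is the pose to reach, as a shift and turn from the pose commanded when the call began, along the tool's axes at that moment; what a row does not reach only later rows make up. A row lasts 1/8 s, in which the tool goes at most 62.5 mm and 10.7 degrees, less where a joint would pass 70% of its speed; a pose out of reach is approached as far as the arm can. A call with a number of a shift or a turn outside -1 to 1 is refused whole. A call with a gripper value outside its range is refused whole. The fingers move at their own pace and stop on an object; the grip force is fixed at half the most. Time passes only in rows, so rows that repeat a pose let the fingers close. It gives the time, the measured TCP pose, the force, the opening and the grip force at its end, in the units of the state.
- manip.state(): the state, without advancing time (a new reading comes with each control period).
- eyes.grab_frame(name): name is "scene" or "top"; returns (picture, depth): 420x560x3 uint8, red, green, blue; 420x560 float32, m along the optical axis (not along the pixel's ray), 0 where there is no reading.
- eyes.camera_params(name): a dict with "fov_y" (degrees; the focal length in pixels is half the picture's height over the tangent of half this angle, whatever the lens; pixels are square), "cx", "cy" (the principal point, pixels), "pose" (4x4, takes a point from camera to world coordinates). Camera axes: x right, y up, looking along -z (the intrinsics and any distortion apply to the point x, -y, -z); pixel columns grow to the right and rows downward; lengths in m; the calibration is good to about 2 mm. A picture is of the moment at which its call begins. camera_params takes no time and is no camera call.
- job_done(): hands the job in; it is judged then, once.
Trained networks look in the newest picture that a camera, given by its name, has taken for a name from the list of things; names that differ only in an ending like _2 or _b are one class to them, and where a whole thing is asked for, a point or a joint stands for the part that bears it (a point fixed in the world has none). Each returns a list of dicts, best first, with "p" (0 to 1); they miss things now and then, are a little off and sometimes report something else, mostly with a low value. They report only what shows in the picture. A call takes as long as a camera call.
- models.regions_of(camera, label): "mask" (420x560 bool, what is visible of it) and "pixel" ([column, row] in pixels, amid what is visible of it).
The state is a dict: "time": time; "joint_pos": joint angles; "joint_vel": joint speeds; "joint_efforts": joint torques, N m; "tool_pos": TCP position; "tool_rot": TCP orientation; "contact_force": force on the tool from outside, world axes, zero at the start; "ft_torque": the same for the moment, N m; "gripper_width": opening from 0.0 (shut) to 1.0 (fully open); "grasp_force": force on a finger pad.
Only numpy, scipy, OpenCV 4.12 (cv2) and the standard library are available. Lean on these libraries where they do the work, as an engineer would, in place of code of your own. Each camera call takes 0.05 s, during which the arm holds its last target. There are 200 camera calls.

### The job

Take the T-key out of its blue stand, lower it down the deep round shaft of the grey jig housing, feel for the square on the spindle at the bottom and let the key's socket drop fully over it, pressing and twisting only gently. Turn the spindle clockwise until it comes up against its stop and the orange tongue stands straight out of the housing, then pull the key out and put it back upright, all the way down in its stand, and let go. Leave the jar, the screwdriver and the bracket where they are.

Things in the scene. Friction and masses are not known exactly. Their poses are not given: they have to be found in the camera images.
- key: Steel T-key, 0.30 kg, upright in the stand at the start. Origin: centre of its open lower end; z points up the key. Lower end: square socket, inside 19.5 x 19.5 mm with faces square to the key's x and y, 30 mm deep, outside within a 33 mm circle. Above it a 31 mm collar (30 to 45 mm up) and a 12 mm round shank.
- key_bar (a point): Centre of the key's red grip bar, 165 mm above the key's lower end. The bar is 110 mm long (key's y), 14 mm wide (x) and 14 mm high. Axes as the key.
- stand: Fixed blue block 75 x 75 mm on a 110 mm steel foot, 70 mm high in all; origin at the centre of its underside. A vertical round hole of 38 mm diameter in its middle goes down to a floor 10 mm above the origin; the key stands on that floor.
- stand_mouth (a point): Centre of the top of the stand's hole, 70 mm above the table.
- housing: Fixed grey jig housing, 120 (x) by 160 (y) mm, 120 mm high, on a 150 x 180 x 10 mm foot plate; origin at the centre of its underside, at table level. A vertical round shaft of 38 mm diameter in its middle leads down to the brass spindle. Push the key on the spindle with about 6 N, never over 20 N, and twist it with less than 0.3 N m.
- shaft_mouth (a point): Centre of the top of the shaft, 120 mm above the housing's origin; axes as the housing.
- shaft_floor (a point): On the shaft's axis, top of the spindle's flat collar, 18 mm above the housing's origin: a fully lowered key has its end here. On the collar stand a 18 x 18 mm square, 17 mm high, and a 6 mm tapering round nose. Until it drops over the square the key's end rests on the square's corners, 17 mm higher. Axes as the housing, they do not turn.
- stem (a joint): Turn of the spindle, rad, growing clockwise seen from above: 0 to 0.15 at the start, hard stop at 0.95. Friction 0.15 N m; it stays where left. How the square is set on the spindle is not measured: its faces may lie at any angle to the housing's; they turn with it. The key drops on only within about 0.1 rad of true. Its orange tongue is hidden at 0 and stands 25 mm out of the +x face at the stop.
- jar: Small amber jar with a black cap, 44 mm diameter, 75 mm high; origin at the centre of its underside. Bystander.
- driver: Screwdriver with a red handle lying on the bench; bystander.
- bracket: Aluminium angle bracket, 60 x 50 x 45 mm; bystander.

How it is judged:
By the outcome, as a careful person would: the job done as asked, in the order asked, and still so for the second after the job is handed in, with the robot touching nothing.
It also fails if it takes over 72 s, if anything falls off the work surface, if the arm or the gripper's body presses on something with over 40 N, if the wrist force passes 120 N, or if a joint passes its speed limit or range.

## Working session

There is one attempt and no reset: what is moved stays moved. The work goes in short steps, Python scripts to look and compute and a tool call to move; the robot and the scene stay as the last step left them, time stands still between calls to the robot, and variables do not carry over. Pictures are saved under pics/ and viewed, at most 10 in all, crops included, and the job is handed in when it is done.

Besides the shell and the picture viewer there is one more tool, called as name(argument=value, ...), one argument or row to a line, values as JSON. servo_tool: Moves the arm, as the interface text tells. Its arguments: {"type":"object","properties":{"motion":{"type":"array","items":{"type":"number","minimum":-1,"maximum":1}}},"required":["motion"]}

```bash
ls; mkdir -p pics; cat > h.py <<'E'
import numpy as np, cv2
from plant import manip, eyes, models
def cloud(name):
    img,d=eyes.grab_frame(name); p=eyes.camera_params(name)
    f=210/np.tan(np.radians(p['fov_y'])/2)
    v,u=np.mgrid[0:420,0:560]
    P=np.stack([(u-p['cx'])/f*d,-(v-p['cy'])/f*d,-d],-1)
    T=np.array(p['pose']); W=P@T[:3,:3].T+T[:3,3]
    W[d==0]=np.nan
    return img,d,W
E
python3 - <<'E'
from h import *
for n in ('top','scene'):
    img,d,W=cloud(n); cv2.imwrite(f'pics/{n}0.png',img[...,::-1]); np.save(f'{n}0.npy',W)
    print(n,{k:(np.round(v,3).tolist() if k=='pose' else v) for k,v in eyes.camera_params(n).items()})
    for l in ('key','key_bar','stand','housing','jar','driver','bracket'):
        for r in models.regions_of(n,l)[:2]:
            m=r['mask']; print(l,round(r['p'],2),r['pixel'],m.sum(),np.round(np.nanmedian(W[m],0),3), 'zmax',np.nanpercentile(W[m][:,2],98).round(3) if m.any() else '')
s=manip.state(); print(s, manip.grasp_offset)
E
```

```text
pics
top {'fov_y': 56.99674597374632, 'cx': 274.5227386859772, 'cy': 215.98532144845282, 'pose': [[0.021, 0.995, -0.094, 0.507], [-1.0, 0.021, -0.003, 0.087], [-0.001, 0.094, 0.996, 0.839], [0.0, 0.0, 0.0, 1.0]]}
key 0.8 [415.2, 223.8] 783 [ 0.562 -0.166  0.182] zmax 0.185
stand 0.83 [389.7, 233.5] 2390 [ 0.554 -0.148  0.031] zmax 0.073
housing 0.77 [214.0, 239.9] 6560 [0.527 0.201 0.121] zmax 0.124
housing 0.6 [319.5, 273.4] 420 [ 0.473 -0.002  0.075] zmax 0.078
jar 0.89 [318.4, 273.1] 451 [ 0.473 -0.003  0.075] zmax 0.078
driver 0.84 [139.3, 255.4] 597 [0.498 0.368 0.024] zmax 0.029
bracket 0.96 [317.0, 166.4] 780 [ 0.69  -0.001  0.007] zmax 0.046
scene {'fov_y': 52.42499280238469, 'cx': 284.7874115481309, 'cy': 199.4169201957691, 'pose': [[0.205, -0.561, 0.802, 1.25], [0.979, 0.134, -0.157, -0.025], [-0.02, 0.817, 0.576, 0.613], [0.0, 0.0, 0.0, 1.0]]}
key 0.87 [139.8, 198.4] 861 [ 0.567 -0.167  0.174] zmax 0.183
key 0.73 [226.0, 210.8] 558 [ 0.487 -0.007  0.049] zmax 0.077
key_bar 0.83 [139.9, 196.7] 1023 [ 0.567 -0.168  0.173] zmax 0.183
stand 0.69 [154.4, 257.8] 2721 [ 0.595 -0.
[... 359 characters left out ...]
_pos': array([-1.23200232e+00,  5.26643056e-02,  1.61285972e+00,  1.03476863e-05,
        1.47597624e+00, -1.19036439e-01]), 'joint_vel': array([ 0.00187742,  0.00064142, -0.00068665, -0.00026897, -0.00030463,
       -0.00177161]), 'joint_efforts': array([-1.08647320e-03, -3.93653369e+01, -3.70438993e+01, -2.71411564e-04,
        4.90460789e-04, -1.31069235e-07]), 'tool_pos': array([ 0.27623634, -0.56064748,  0.23134982]), 'tool_rot': array([4.53512491e-05, 9.73913237e-01, 2.26920700e-01, 1.01851661e-05]), 'contact_force': array([-0.44011781, -0.38426603,  1.23817825]), 'ft_torque': array([-0.02170465,  0.01320778, -0.02425492]), 'grasp_force': 0.0, 'gripper_width': 0.999452925973537} 0.0187
```

View pics/top0.png

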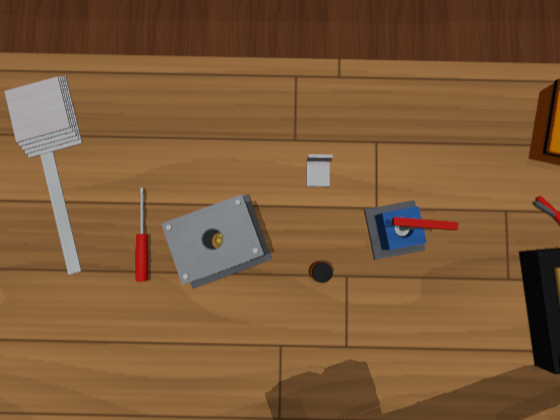

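View pics/scene0.png

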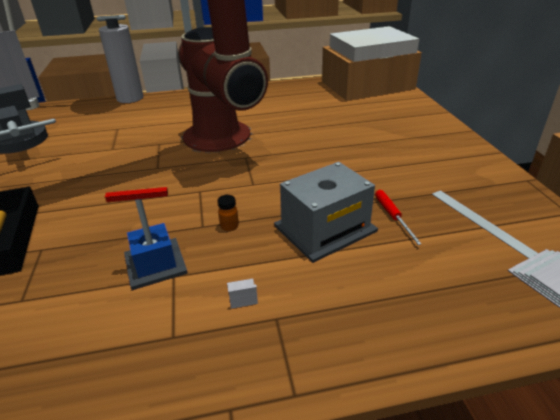

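```bash
python3 - <<'E'
import numpy as np, cv2
def rect(P): return cv2.minAreaRect((P[:,:2]*1000).astype(np.float32))
for n in ('top','scene'):
    W=np.load(f'{n}0.npy'); z=W[...,2]; x=W[...,0]; y=W[...,1]
    b=(z>.165)&(z<.2)&(abs(y+.165)<.09)&(abs(x-.56)<.09)
    k=(z>.165)&(z<.2); P=W[b]; c=P.mean(0); u,s,vt=np.linalg.svd((P-c)[:,:2],full_matrices=False)
    print(n,'bar',c,np.degrees(np.arctan2(vt[0,1],vt[0,0])),rect(P), np.percentile(P[:,2],95))
    t=(abs(z-.070)<.006)&(abs(y+.16)<.07)&(abs(x-.57)<.07); print('stand top',rect(W[t]),t.sum(), np.median(z[t]))
    t=(abs(z-.120)<.008)&(abs(y-.2)<.13)&(abs(x-.54)<.13); t=cv2.morphologyEx(t.astype(np.uint8),cv2.MORPH_OPEN,np.ones((3,3)))>0
    print('house top',rect(W[t]),t.sum(),np.median(z[t]))
    h=~t; 
    # hole: component of non-top inside
    nl,L,st,ce=cv2.connectedComponentsWithStats((~t).astype(np.uint8))
    for i in range(1,nl):
        if 20<st[i,4]<3000: print('comp',st[i],ce[i])
E
```

```text
top bar [ 0.56291954 -0.16680889  0.18174256] -93.42730135935993 ((563.4168090820312, -167.58583068847656), (109.31768035888672, 14.307310104370117), 86.36365509033203) 0.18421056909174277
stand top ((563.47998046875, -168.23214721679688), (75.01912689208984, 76.36357879638672), 11.668811798095703) 1026 0.07041241407102711
house top ((531.344970703125, 205.07711791992188), (120.25749206542969, 160.21893310546875), 21.41950225830078) 5241 0.12091759187868067
comp [203 229  20  20 313] [212.34504792 238.26837061]
scene bar [ 0.56615612 -0.16798307  0.17808984] -93.29594389155754 ((563.1387939453125, -167.99411010742188), (110.45488739013672, 18.74831771850586), 87.50987243652344) 0.18315180053771493
stand top ((561.7836303710938, -167.9065704345703), (80.16737365722656, 75.00372314453125), 11.430482864379883) 867 0.07010996252378132
house top ((530.2084350585938, 205.51434326171875), (123.45890045166016, 163.59274291992188), 21.37980079650879) 2597 0.12034959396534406
comp [318 183  17   7  92] [326.33695652 185.90217391]
```

The top view shows the key bar from (392,222) to (457,226), the housing shaft at (212,239) with brass visible at (218,240), and the jar at (321,272). The scene view shows the tongue slot on the housing face towards the camera, at (345,232), so housing +x is at about +21.4°. Next I zoom in on the square.

```bash
python3 - <<'E'
import cv2,numpy as np
i=cv2.imread('pics/top0.png')[224:254,194:234]
cv2.imwrite('pics/zoom0.png',cv2.convertScaleAbs(cv2.resize(i,None,fx=18,fy=18,interpolation=cv2.INTER_CUBIC),alpha=1.6))
W=np.load('top0.npy')[228:250,202:226]
print((W[...,2]*1000).round())
E
```

```text
[[120. 120. 121. 120. 120. 123. 122. 120. 119. 119. 120. 120. 120. 121.
  120. 122. 122. 121. 122. 119. 121. 122. 122. 121.]
 [122. 123. 120. 121. 118. 120. 119. 112. 105. 100.  95.  93.  88.  90.
   91. 119. 120. 120. 122. 122. 121. 122. 119. 120.]
 [121. 120. 120. 119. 119. 111. 105.  99.  93.  83.  75.  69.  66.  61.
   56.  54.  54. 119. 121. 119. 121. 123. 119. 121.]
 [121. 119. 118. 119. 109. 104.  95.  87.  76.  68.  63.  57.  48.  40.
   32.  25.  23.  16. 121. 120. 120. 118. 120. 121.]
 [120. 119. 118. 109. 103.  93.  84.  75.  66.  57.  49.  39.  33.  24.
   16.   9.  11.  19.  19. 120. 121. 119. 120. 122.]
 [121. 116. 113. 103.  98.  86.  78.  65.  58.  48.  38.  28.  18.  12.
   21.  20.  19.  22.  20. 118. 119. 122. 121. 123.]
 [121. 116. 109. 100.  87.  79.  71.  58.  51.  37.  27.  16.  11.  18.
   17.  nan  19.  21.  20.  36. 122. 121. 118. 121.]
 [118. 114. 104.  97.  84.  74.  65.  52.  44.  33.  21.  10.  20.  17.
   19.  21.  20.  37.  38.  34. 120. 122. 122. 120.]
 [120. 111. 101.  91.  82.  67.  60.  48.  36.  24.  15.  18.  18.  20.
   36.  39.  38.  39.  37.  
[... 950 characters left out ...]
.  14.  18.  18.  21.
   36.  39.  35.  36.  26. 122. 120. 120. 121. 121.]
 [122. 119. 119. 111. 101.  89.  75.  64.  51.  36.  22.  11.  19.  21.
   35.  29.  20.  17. 119. 121. 123. 121. 121. 121.]
 [121. 123. 122. 119.  nan  99.  87.  73.  62.  46.  33.  20.  12.  21.
   21.  19.  18. 119. 121. 118. 120. 123. 121. 123.]
 [122. 122. 120. 120. 121. 118. 107.  94.  78.  63.  49.  38.  20.  12.
   17. 118. 120. 120. 121. 120. 120. 121. 121. 122.]
 [122. 121. 120. 121. 121. 121. 121. 119. 108.  94.  79.  65.  51. 118.
  120. 122. 120. 120. 121. 118. 121. 120. 122. 120.]
 [122. 121. 118. 122. 121. 121. 120. 120. 121. 119. 119. 123. 122. 120.
  120. 119. 121. 123. 121. 122. 124. 121. 123. 121.]]
```

View pics/zoom0.png

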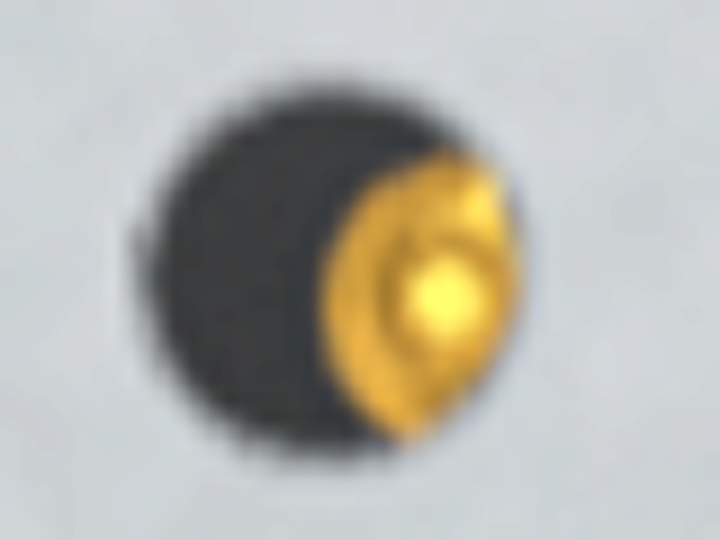

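servo_tool(
  motion=[1,0,0,0,-0.23,1,0,0,0,-0.46,1,0,0,0,-0.69,1,0,0,0,-0.92,1,0,0,0,-1],
)

```text
time: 1.42
tool_pos: [0.2762, -0.5606, 0.2313]
tool_rot: [0.0, 0.812, 0.583, 0.0]
contact_force: [-0.8, -0.2, -0.4]
gripper_width: 0.997
grasp_force: 0.0
```

The zoom shows the shaft and the brass collar. The depth map resolves the square, with a left corner near pixel (214,239). I'll fit its angle.

```bash
python3 - <<'E'
from h import *
a=[]
for k in range(5):
    W=(cloud('top')[2] if k else np.load('top0.npy'))[226:254,200:230].reshape(-1,3); a.append(W)
W=np.nanmedian(a,0)
z=W[:,2]
top=W[(z>.03)&(z<.046)]; col=W[(z>.014)&(z<.024)]
c0=np.array([.5313,.2051])
best=[]
for th in range(0,90,1):
  t=np.radians(th); R=np.array([[np.cos(t),np.sin(t)],[-np.sin(t),np.cos(t)]])
  for dx in np.arange(-4,4.1,1):
    for dy in np.arange(-4,4.1,1):
      c=c0+[dx/1e3,dy/1e3]
      f=lambda P:np.abs((P[:,:2]-c)@R.T).max(1)-.009
      best.append((np.clip(f(top),0,None).sum()*1e3+np.clip(-f(col),0,None).sum()*1e3,th,dx,dy))
best.sort(); print(len(top),len(col))
for b in best[:12]: print(b)
s=manip.state(); print(s['tool_pos'],s['tool_rot'],s['contact_force'],s['time'])
E
```

```text
93 67
(np.float64(141.86348265248458), 70, np.float64(1.0), np.float64(4.0))
(np.float64(142.0974333529639), 71, np.float64(1.0), np.float64(4.0))
(np.float64(142.1705395361075), 69, np.float64(1.0), np.float64(4.0))
(np.float64(142.28895008946108), 72, np.float64(1.0), np.float64(4.0))
(np.float64(142.3100844517887), 68, np.float64(1.0), np.float64(4.0))
(np.float64(142.68210192099593), 73, np.float64(1.0), np.float64(4.0))
(np.float64(143.02343343872093), 67, np.float64(1.0), np.float64(4.0))
(np.float64(143.14952312632687), 74, np.float64(1.0), np.float64(4.0))
(np.float64(143.56519854819047), 75, np.float64(1.0), np.float64(4.0))
(np.float64(143.7715100098399), 66, np.float64(1.0), np.float64(4.0))
(np.float64(143.77791158476887), 76, np.float64(1.0), np.float64(4.0))
(np.float64(143.78195519342117), 77, np.float64(1.0), np.float64(4.0))
[ 0.27621135 -0.56062817  0.23132115] [1.49832156e-05 8.13268340e-01 5.81888827e-01 3.82490990e-07] [-0.42978819 -0.86731668  0.02393975] 1.625
```

servo_tool(
  motion=[1,0,0,0,-0.23,1,0,0,0,-0.34,1,0,0,0,-0.34],
)

```text
time: 2.0
tool_pos: [0.2762, -0.5606, 0.2313]
tool_rot: [0.0, 0.729, 0.685, -0.0]
contact_force: [-0.4, 0.2, -0.3]
gripper_width: 0.999
grasp_force: 0.0
```

```bash
python3 - <<'E'
import numpy as np
W=np.load('top0.npy')[226:254,200:230].reshape(-1,3)
z=W[:,2]; c0=np.array([.5313,.2051])
r=np.hypot(*(W[:,:2]-c0).T)
top=W[(z>.03)&(z<.046)&(r<.0155)]; col=W[(z>.014)&(z<.024)&(r<.018)]
best=[]
for th in range(0,90,1):
  t=np.radians(th); R=np.array([[np.cos(t),np.sin(t)],[-np.sin(t),np.cos(t)]])
  for dx in np.arange(-4,4.1,.5):
    for dy in np.arange(-4,4.1,.5):
      c=c0+[dx/1e3,dy/1e3]
      f=lambda P:np.abs((P[:,:2]-c)@R.T).max(1)-.009
      best.append((np.clip(f(top),0,None).sum()*1e3+np.clip(-f(col),0,None).sum()*1e3,th,dx,dy))
best.sort(); print(len(top),len(col))
for b in best[:200:8]: print(*map(float,b))
E
```

```text
70 48
0.11706487669770234 22.0 0.0 0.0
0.67924887438656 19.0 0.0 0.0
1.0233620193821156 21.0 0.0 -0.5
1.1583131187023181 22.0 0.5 -0.5
1.314002357178032 18.0 0.0 0.5
1.4157907079041363 20.0 -0.5 0.5
1.4631296819108581 19.0 -0.5 0.5
1.587783196971235 23.0 -0.5 0.0
1.6456608163094855 26.0 0.5 -0.5
1.719623234860506 22.0 1.0 0.0
1.8385855947440892 28.0 0.5 0.0
1.927957707140028 27.0 0.5 -0.5
1.9898356424741022 17.0 0.5 0.0
2.0499497130196387 26.0 0.0 -0.5
2.1934432359581035 29.0 0.5 0.0
2.2592486901151942 15.0 -0.5 0.5
2.336388959284376 16.0 0.0 -0.5
2.444500089654182 20.0 1.0 0.5
2.5421497587441655 30.0 0.5 0.0
2.5740132583785686 15.0 0.5 0.5
2.62608959726909 22.0 0.5 -1.0
2.675484223880675 19.0 -0.5 -0.5
2.7221578461679163 25.0 -0.5 0.5
2.7592559016698885 18.0 -0.5 -0.5
2.83326097867922 14.0 0.0 1.0
```

servo_tool(
  motion=[1,0.5,0.32,0,0,1,1,0.64,0,0],
)

```text
time: 2.25
tool_pos: [0.3503, -0.4588, 0.2313]
tool_rot: [0.0, 0.73, 0.684, 0.0]
contact_force: [0.6, -0.3, 0.5]
gripper_width: 0.999
grasp_force: 0.0
```

servo_tool(
  motion=[1,0.5,0.32,0,0,1,1,0.64,0,0],
)

```text
time: 2.5
tool_pos: [0.4244, -0.357, 0.2315]
tool_rot: [0.0, 0.729, 0.684, 0.0]
contact_force: [1.1, -0.1, 0.1]
gripper_width: 0.997
grasp_force: 0.0
```

servo_tool(
  motion=[1,0.5,0.32,0,0,1,1,0.64,0,0],
)

```text
time: 2.75
tool_pos: [0.4981, -0.2559, 0.2316]
tool_rot: [0.0, 0.729, 0.685, 0.0]
contact_force: [0.5, -0.8, 0.6]
gripper_width: 1.003
grasp_force: 0.0
```

servo_tool(
  motion=[1,0.41,0.26,0,0,1,0.41,0.26,0,0,1,0.41,0.26,0,0],
)

```text
time: 3.12
tool_pos: [0.5311, -0.2105, 0.2313]
tool_rot: [0.0, 0.728, 0.685, -0.0]
contact_force: [0.2, 0.5, 0.1]
gripper_width: 0.999
grasp_force: 0.0
```

servo_tool(
  motion=[1,0.37,0.244,0,0,1,0.37,0.244,0,0,1,0.37,0.244,0,0],
)

```text
time: 3.5
tool_pos: [0.5625, -0.1692, 0.2312]
tool_rot: [-0.0, 0.729, 0.685, -0.0]
contact_force: [-0.2, -0.1, 0.5]
gripper_width: 0.999
grasp_force: 0.0
```

```bash
python3 - <<'E'
from h import *
s=manip.state(); print(s['tool_pos'],s['tool_rot'],s['joint_pos'])
img,d,W=cloud('scene'); cv2.imwrite('pics/s1.png',cv2.resize(img[120:300,50:250,::-1],None,fx=3,fy=3))
z=W[...,2]
for r in models.regions_of('scene','key_bar')[:1]:
    P=W[r['mask']]; P=P[(P[:,2]>.165)&(P[:,2]<.19)]; print(r['p'],cv2.minAreaRect((P[:,:2]*1000).astype(np.float32)),P.mean(0))
E
```

```text
[ 0.56249018 -0.16916133  0.23120369] [-1.01306440e-05  7.28846299e-01  6.84677245e-01 -3.78261563e-04] [-4.18464539e-01 -3.56829745e-02  1.70198611e+00 -6.92621574e-04
  1.47560155e+00 -3.55923957e-01]
```

servo_tool(
  motion=[1,0.01,0.005,0.3,0,1,0.01,0.005,0.55,0,1,0.01,0.005,0.625,0,1,0.01,0.005,0.625,0],
)

```text
time: 4.1
tool_pos: [0.5634, -0.1673, 0.1562]
tool_rot: [-0.0, 0.729, 0.685, -0.0]
contact_force: [0.0, -0.6, 0.6]
gripper_width: 0.998
grasp_force: 0.0
```

servo_tool(
  motion=[-1,0,0,0,0,-1,0,0,0,0,-1,0,0,0,0,-1,0,0,0,0,-1,0,0,0,0],
)

```text
time: 4.72
tool_pos: [0.564, -0.1667, 0.1568]
tool_rot: [0.0, 0.728, 0.685, 0.0]
contact_force: [-0.3, -0.3, 2.0]
gripper_width: 0.155
grasp_force: 59.0
```

servo_tool(
  motion=[-1,0,0,-0.25,0,-1,0,0,-0.5,0,-1,0,0,-0.75,0,-1,0,0,-1,0,-1,0,0,-1,0],
)

```text
time: 5.35
tool_pos: [0.5649, -0.167, 0.2785]
tool_rot: [0.002, 0.728, 0.685, 0.001]
contact_force: [-0.2, -0.1, -2.1]
gripper_width: 0.154
grasp_force: 59.1
```

servo_tool(
  motion=[-1,0,0,-0.22,-0.1,-1,0,0,-0.22,-0.28,-1,0,0,-0.22,-0.45,-1,0,0,-0.22,-0.555,-1,0,0,-0.22,-0.555],
)

```text
time: 5.98
tool_pos: [0.563, -0.1663, 0.2998]
tool_rot: [-0.002, 0.563, 0.826, -0.0]
contact_force: [0.7, 0.1, -2.9]
gripper_width: 0.15
grasp_force: 59.1
```

```bash
python3 - <<'E'
from h import *
s=manip.state(); print(s['time'],s['tool_pos'],s['tool_rot'],s['contact_force'],s['ft_torque'],s['gripper_width'])
q=s['tool_rot']; a=2*np.arctan2(q[2],q[1]); print('tool x deg',np.degrees(a))
d=np.array([.5313,.2051])-s['tool_pos'][:2]; print('shift x,y /120mm', (d@[np.cos(a),np.sin(a)])/.12, (d@[np.sin(a),-np.cos(a)])/.12)
img,dd,W=cloud('scene'); cv2.imwrite('pics/s2.png',cv2.resize(img[60:280,40:260,::-1],None,fx=2.7,fy=2.7))
np.save('s2.npy',W)
E
```

```text
5.975 [ 0.56302892 -0.16630212  0.29980181] [-2.03149041e-03  5.63172215e-01  8.26336981e-01 -3.51496621e-04] [ 0.69004172  0.1142923  -2.93795277] [-0.01597118 -0.02199298 -0.04286986] 0.1496810105347625
tool x deg 111.44890860637322
shift x,y /120mm 2.977355466461452 0.8856636569133461
```

View pics/s2.png

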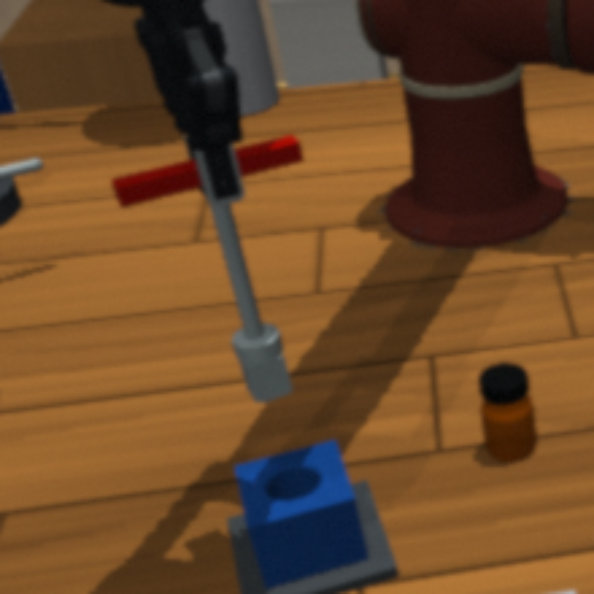

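The image shows the key lifted clear above the stand, socket at (265,365), hanging vertically. Next I carry it to the shaft.

servo_tool(
  motion=[-1,0.3,0.09,-0.02,0,-1,0.65,0.19,-0.05,0,-1,1,0.295,-0.05,0],
)

```text
time: 6.4
tool_pos: [0.5524, -0.0409, 0.308]
tool_rot: [-0.0, 0.564, 0.826, -0.0]
contact_force: [0.5, -0.2, -3.6]
gripper_width: 0.15
grasp_force: 59.1
```

servo_tool(
  motion=[-1,0.35,0.1,0,0,-1,0.7,0.2,0,0,-1,1,0.295,0,0],
)

```text
time: 6.78
tool_pos: [0.5411, 0.0841, 0.3077]
tool_rot: [-0.0, 0.563, 0.826, -0.0]
contact_force: [-0.1, -0.5, -3.0]
gripper_width: 0.144
grasp_force: 59.1
```

servo_tool(
  motion=[-1,0.35,0.1,0,0,-1,0.7,0.2,0,0,-1,0.97,0.29,0,0,-1,0.97,0.29,0,0,-1,0.97,0.29,0,0],
)

```text
time: 7.4
tool_pos: [0.5312, 0.2032, 0.3079]
tool_rot: [-0.0, 0.563, 0.826, -0.001]
contact_force: [0.5, 0.3, -3.0]
gripper_width: 0.156
grasp_force: 59.1
```

```bash
cat >> h.py <<'E'
def rep(tx=.5313,ty=.2051):
    s=manip.state(); print(round(s['time'],2),s['tool_pos'].round(4),s['tool_rot'].round(4),s['contact_force'].round(2),s['ft_torque'].round(3),s['joint_pos'].round(3))
    q=s['tool_rot']; a=2*np.arctan2(q[2],q[1])
    d=np.array([tx,ty])-s['tool_pos'][:2]; print('toolx deg',np.degrees(a).round(2),'shift x,y', ((d@[np.cos(a),np.sin(a)])/.12).round(4), ((d@[np.sin(a),-np.cos(a)])/.12).round(4))
    return s
E
python3 - <<'E'
from h import *
s=rep()
for n in ('scene','top'):
    W=cloud(n)[2]; t=s['tool_pos']
    r=np.hypot(W[...,0]-t[0],W[...,1]-t[1]); z=W[...,2]
    b=(r<.06)&(abs(z-t[2]-.019)<.012)
    for lo,hi in((-.142,-.12),(-.118,-.105),(-.095,-.07),(-.07,-.03)):
        m=(r<.03)&(z-t[2]>lo)&(z-t[2]<hi)
        if m.sum()>5:
            P=W[m]; 
            # circle fit
            A=np.c_[2*P[:,:2],np.ones(len(P))]; bb=(P[:,:2]**2).sum(1); c=np.linalg.lstsq(A,bb,rcond=None)[0]
            print(n,lo,m.sum(),P.mean(0).round(4),'fit',c[:2].round(4),np.sqrt(c[2]+c[0]**2+c[1]**2).round(4))
    if n=='scene':
        e=(r<.03); print('zmin', np.nanpercentile(z[e&(z>.13)],1))
E
```

```text
7.4 [0.5312 0.2032 0.3079] [-2.000e-04  5.630e-01  8.264e-01 -6.000e-04] [ 0.45  0.33 -3.01] [ 0.008 -0.011  0.048] [ 2.350e-01 -1.140e-01  1.650e+00 -1.000e-03  1.607e+00 -1.400e-01]
toolx deg 111.47 shift x,y 0.0143 0.0061
scene -0.142 156 [0.5396 0.1987 0.1771] fit [0.5314 0.2012] 0.0137
scene -0.118 84 [0.5418 0.1983 0.1967] fit [0.5318 0.2015] 0.0142
scene -0.095 70 [0.5346 0.1999 0.2255] fit [0.5326 0.2009] 0.0044
scene -0.07 118 [0.5353 0.2005 0.2576] fit [0.5327 0.2013] 0.0046
zmin 0.16439809029336552
top -0.142 22 [0.5312 0.1887 0.175 ] fit [0.5317 0.1987] 0.0127
top -0.118 15 [0.5261 0.1902 0.1955] fit [0.5322 0.2014] 0.0156
top -0.095 19 [0.5308 0.1966 0.2248] fit [0.532  0.2009] 0.0059
top -0.07 21 [0.531  0.1956 0.2526] fit [0.5321 0.2012] 0.0062
```

servo_tool(
  motion=[-1,0.027,0.006,0.1,0,-1,0.027,0.006,0.2,0,-1,0.027,0.006,0.3,0,-1,0.027,0.006,0.36,0,-1,0.027,0.006,0.42,0],
)

```text
time: 8.12
tool_pos: [0.5309, 0.2069, 0.2577]
tool_rot: [-0.0, 0.563, 0.827, -0.0]
contact_force: [0.3, -0.2, -2.8]
gripper_width: 0.15
grasp_force: 59.0
```

```bash
python3 - <<'E'
from h import *
s=rep()
img,dd,W=cloud('scene'); cv2.imwrite('pics/s3.png',cv2.resize(img[60:280,220:440,::-1],None,fx=2.7,fy=2.7))
E
```

```text
8.12 [0.5309 0.2069 0.2577] [-1.000e-04  5.628e-01  8.266e-01 -1.000e-04] [ 0.31 -0.21 -2.85] [ 0.01  -0.025  0.035] [ 0.241 -0.093  1.712 -0.     1.522 -0.134]
toolx deg 111.5 shift x,y -0.0151 -0.0022
```

View pics/s3.png

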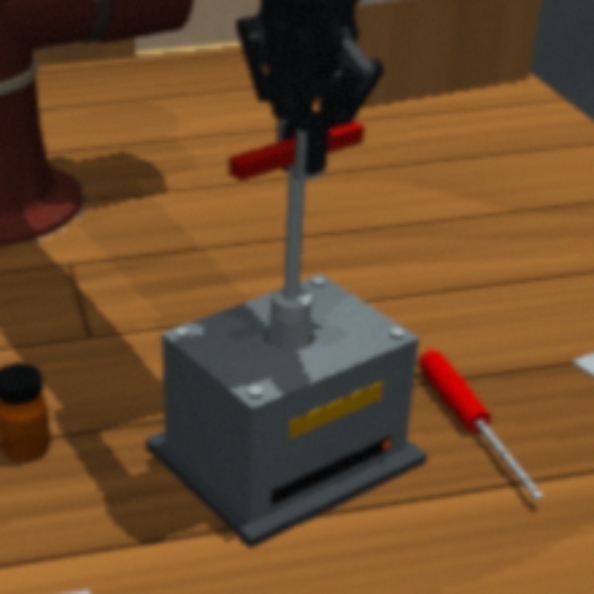

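The key's socket at (292,325) is entering the shaft without contact. The slot is on the +x face at (330,470), with an orange tip at (387,446).

servo_tool(
  motion=[-1,0,0,0.1,0,-1,0,0,0.2,0,-1,0,0,0.3,0,-1,0,0,0.4,0,-1,0,0,0.45,0],
)

```text
time: 8.8
tool_pos: [0.5304, 0.2068, 0.2029]
tool_rot: [-0.001, 0.563, 0.827, -0.001]
contact_force: [-0.3, -0.7, -3.1]
gripper_width: 0.153
grasp_force: 59.1
```

```bash
python3 - <<'E'
from h import *
s=rep()
E
```

```text
8.8 [0.5304 0.2068 0.2029] [-6.000e-04  5.628e-01  8.266e-01 -6.000e-04] [-0.35 -0.69 -3.06] [ 0.03   0.002 -0.032] [ 0.241 -0.059  1.772 -0.     1.43  -0.134]
toolx deg 111.5 shift x,y -0.0159 0.0017
```

servo_tool(
  motion=[-1,0,0,0.06,0,-1,0,0,0.11,0,-1,0,0,0.13,0,-1,0,0,0.15,0],
)

```text
time: 9.3
tool_pos: [0.5311, 0.207, 0.1864]
tool_rot: [0.0, 0.563, 0.827, 0.0]
contact_force: [0.2, -0.5, -2.4]
gripper_width: 0.152
grasp_force: 59.1
```

servo_tool(
  motion=[-1,0,0,0.008,0,-1,0,0,0.016,0,-1,0,0,0.024,0],
)

```text
time: 9.68
tool_pos: [0.531, 0.2069, 0.1835]
tool_rot: [0.0, 0.563, 0.827, 0.0]
contact_force: [0.4, 0.3, -3.6]
gripper_width: 0.154
grasp_force: 59.1
```

```bash
python3 - <<'E'
from h import *
s=rep()
E
```

```text
9.68 [0.531  0.2069 0.1835] [1.000e-04 5.628e-01 8.266e-01 1.000e-04] [ 0.37  0.34 -3.57] [-0.023 -0.038  0.002] [ 0.241 -0.044  1.791 -0.     1.395 -0.134]
toolx deg 111.51 shift x,y -0.0153 -0.0032
```

servo_tool(
  motion=[-1,0,0,0.005,0,-1,0,0,0.01,0,-1,0,0,0.015,0],
)

```text
time: 10.05
tool_pos: [0.5309, 0.2069, 0.1816]
tool_rot: [0.0, 0.563, 0.827, 0.0]
contact_force: [0.4, -0.4, -3.1]
gripper_width: 0.151
grasp_force: 59.1
```

servo_tool(
  motion=[-1,0,0,0.004,0,-1,0,0,0.008,0,-1,0,0,0.008,0],
)

```text
time: 10.42
tool_pos: [0.5309, 0.2069, 0.1806]
tool_rot: [-0.0, 0.563, 0.827, -0.0]
contact_force: [0.2, -0.7, -2.4]
gripper_width: 0.152
grasp_force: 59.1
```

servo_tool(
  motion=[-1,0,0,0.004,0,-1,0,0,0.008,0,-1,0,0,0.008,0],
)

```text
time: 10.8
tool_pos: [0.5309, 0.2069, 0.1796]
tool_rot: [-0.0, 0.563, 0.827, -0.0]
contact_force: [0.4, -0.1, -3.3]
gripper_width: 0.154
grasp_force: 59.1
```

servo_tool(
  motion=[-1,0,0,0.004,0,-1,0,0,0.008,0,-1,0,0,0.008,0],
)

```text
time: 11.18
tool_pos: [0.5309, 0.2069, 0.1786]
tool_rot: [-0.0, 0.563, 0.827, -0.0]
contact_force: [-0.5, -0.4, -2.5]
gripper_width: 0.147
grasp_force: 59.1
```

servo_tool(
  motion=[-1,0,0,0.004,0,-1,0,0,0.008,0,-1,0,0,0.008,0],
)

```text
time: 11.55
tool_pos: [0.5309, 0.2069, 0.1777]
tool_rot: [-0.0, 0.563, 0.827, -0.0]
contact_force: [0.4, -0.2, -2.5]
gripper_width: 0.147
grasp_force: 59.1
```

servo_tool(
  motion=[-1,0,0,0.004,0,-1,0,0,0.008,0,-1,0,0,0.008,0],
)

```text
time: 11.92
tool_pos: [0.5309, 0.2069, 0.1768]
tool_rot: [-0.0, 0.563, 0.827, -0.0]
contact_force: [0.3, 0.5, -3.6]
gripper_width: 0.15
grasp_force: 59.1
```

servo_tool(
  motion=[-1,0,0,0.008,0,-1,0,0,0.016,0,-1,0,0,0.024,0,-1,0,0,0.024,0],
)

```text
time: 12.42
tool_pos: [0.5308, 0.2069, 0.1738]
tool_rot: [-0.0, 0.563, 0.827, -0.0]
contact_force: [-0.8, 0.6, -3.3]
gripper_width: 0.149
grasp_force: 59.1
```

servo_tool(
  motion=[-1,0,0,0.008,0,-1,0,0,0.016,0,-1,0,0,0.024,0,-1,0,0,0.024,0],
)

```text
time: 12.92
tool_pos: [0.5308, 0.2069, 0.1709]
tool_rot: [-0.0, 0.563, 0.827, -0.0]
contact_force: [0.1, 0.5, -3.5]
gripper_width: 0.151
grasp_force: 59.1
```

servo_tool(
  motion=[-1,0,0,0.008,0,-1,0,0,0.016,0,-1,0,0,0.02,0,-1,0,0,0.02,0],
)

```text
time: 13.42
tool_pos: [0.5309, 0.2069, 0.1686]
tool_rot: [-0.0, 0.563, 0.827, -0.0]
contact_force: [-0.5, 0.4, -3.7]
gripper_width: 0.154
grasp_force: 59.1
```

```bash
python3 - <<'E'
from h import *
s=rep()
E
```

```text
13.43 [0.5309 0.2069 0.1686] [-0.      0.5628  0.8266 -0.    ] [-0.54  0.42 -3.67] [0.023 0.005 0.002] [ 0.241 -0.031  1.804  0.     1.369 -0.134]
toolx deg 111.5 shift x,y -0.0154 -0.0023
```

servo_tool(
  motion=[-1,0,0,0.008,0,-1,0,0,0.018,0,-1,0,0,0.018,0],
)

```text
time: 13.8
tool_pos: [0.5308, 0.2069, 0.1663]
tool_rot: [-0.0, 0.563, 0.827, -0.0]
contact_force: [0.7, -0.5, -2.9]
gripper_width: 0.147
grasp_force: 59.1
```

servo_tool(
  motion=[-1,0,0,0.004,0,-1,0,0,0.008,0,-1,0,0,0.008,0],
)

```text
time: 14.18
tool_pos: [0.5309, 0.2069, 0.1655]
tool_rot: [-0.0, 0.563, 0.827, -0.0]
contact_force: [1.0, -0.6, -2.6]
gripper_width: 0.152
grasp_force: 59.1
```

servo_tool(
  motion=[-1,0,0,0.004,0,-1,0,0,0.006,0,-1,0,0,0.006,0],
)

```text
time: 14.55
tool_pos: [0.531, 0.2069, 0.1649]
tool_rot: [0.0, 0.563, 0.827, 0.0]
contact_force: [0.1, -0.2, -1.8]
gripper_width: 0.153
grasp_force: 59.1
```

servo_tool(
  motion=[-1,0,0,0.003,0,-1,0,0,0.003,0,-1,0,0,0.003,0],
)

```text
time: 14.92
tool_pos: [0.5311, 0.207, 0.1649]
tool_rot: [0.0, 0.563, 0.827, 0.0]
contact_force: [-0.1, -0.1, -0.4]
gripper_width: 0.15
grasp_force: 59.5
```

servo_tool(
  motion=[-1,0,0,0.003,0,-1,0,0,0.003,0,-1,0,0,0.003,0],
)

```text
time: 15.3
tool_pos: [0.5313, 0.207, 0.1648]
tool_rot: [0.0, 0.563, 0.827, 0.0]
contact_force: [-2.4, -0.5, 3.4]
gripper_width: 0.151
grasp_force: 59.9
```

servo_tool(
  motion=[-1,0,0,0,0.03,-1,0,0.001,0,0.07,-1,0,0.001,0,0.11,-1,0,0.002,0,0.15,-1,0,0.002,0,0.18],
)

```text
time: 15.92
tool_pos: [0.5315, 0.2071, 0.1648]
tool_rot: [0.0, 0.62, 0.784, 0.0]
contact_force: [-0.5, -0.2, 5.1]
gripper_width: 0.155
grasp_force: 60.2
```

```bash
python3 - <<'E'
from h import *
s=rep()
E
```

```text
15.93 [0.5315 0.2071 0.1648] [4.000e-04 6.204e-01 7.843e-01 3.000e-04] [-0.49 -0.21  5.15] [-0.111  0.267  0.153] [ 0.241 -0.027  1.807 -0.     1.361  0.009]
toolx deg 103.31 shift x,y -0.0155 -0.0053
```

servo_tool(
  motion=[-1,0,0,-0.001,0.04,-1,0,0.001,-0.001,0.08,-1,0,0.001,-0.001,0.12,-1,0,0.002,-0.001,0.16,-1,0,0.002,-0.001,0.2],
)

```text
time: 16.55
tool_pos: [0.5318, 0.2071, 0.1648]
tool_rot: [0.0, 0.68, 0.733, 0.0]
contact_force: [-1.0, -0.9, 5.0]
gripper_width: 0.149
grasp_force: 60.2
```

servo_tool(
  motion=[-1,0,0,0,0.04,-1,0,0.001,0,0.08,-1,0,0.001,0,0.12,-1,0,0.002,0,0.16,-1,0,0.002,0,0.2],
)

```text
time: 17.18
tool_pos: [0.5321, 0.2071, 0.1648]
tool_rot: [0.0, 0.736, 0.677, 0.0]
contact_force: [-0.2, -0.5, 5.1]
gripper_width: 0.151
grasp_force: 60.2
```

```bash
python3 - <<'E'
from h import *
s=rep()
E
```

```text
17.18 [0.5321 0.2071 0.1648] [4.000e-04 7.355e-01 6.775e-01 5.000e-04] [-0.22 -0.45  5.14] [-0.172  0.164  0.151] [ 0.241 -0.026  1.805 -0.     1.361  0.323]
toolx deg 85.29 shift x,y -0.017 -0.0049
```

servo_tool(
  motion=[-1,0,0,0,0.04,-1,0,0.001,0,0.08,-1,0,0.001,0,0.12,-1,0,0.002,0,0.16,-1,0,0.002,0,0.2],
)

```text
time: 17.8
tool_pos: [0.5323, 0.207, 0.1648]
tool_rot: [0.0, 0.786, 0.618, 0.001]
contact_force: [-0.3, -0.7, 5.2]
gripper_width: 0.153
grasp_force: 60.2
```

servo_tool(
  motion=[-1,0,0,0,0.04,-1,0,0.001,0,0.08,-1,0,0.001,0,0.12,-1,0,0.002,0,0.16,-1,0,0.002,0,0.16],
)

```text
time: 18.42
tool_pos: [0.5326, 0.2069, 0.1648]
tool_rot: [0.0, 0.823, 0.567, 0.001]
contact_force: [-0.8, -0.8, 4.8]
gripper_width: 0.153
grasp_force: 60.2
```

```bash
python3 - <<'E'
from h import *
s=rep()
E
```

```text
18.43 [0.5326 0.2069 0.1648] [5.000e-04 8.235e-01 5.673e-01 6.000e-04] [-0.8  -0.84  4.83] [-0.15   0.078  0.092] [ 0.241 -0.025  1.804 -0.     1.361  0.605]
toolx deg 69.13 shift x,y -0.0181 -0.0049
```

servo_tool(
  motion=[-1,0,0,0,0.03,-1,0,0.001,0,0.06,-1,0,0.001,0,0.07],
)

```text
time: 18.8
tool_pos: [0.5328, 0.2068, 0.1648]
tool_rot: [0.001, 0.839, 0.544, 0.001]
contact_force: [-0.8, -0.2, 5.7]
gripper_width: 0.148
grasp_force: 60.2
```

```bash
python3 - <<'E'
from h import *
s=rep()
E
```

```text
18.8 [0.5328 0.2068 0.1648] [5.000e-04 8.388e-01 5.445e-01 6.000e-04] [-0.79 -0.21  5.7 ] [-0.153  0.055  0.184] [ 2.400e-01 -2.500e-02  1.804e+00 -1.000e-03  1.361e+00  6.600e-01]
toolx deg 65.98 shift x,y -0.0181 -0.0052
```

servo_tool(
  motion=[-1,0,0,0,0.02,-1,0,0,0,0.03,-1,0,0,0,0.03],
)

```text
time: 19.18
tool_pos: [0.5328, 0.2069, 0.1648]
tool_rot: [0.001, 0.845, 0.535, 0.001]
contact_force: [-0.1, 0.1, 4.2]
gripper_width: 0.15
grasp_force: 60.2
```

```bash
python3 - <<'E'
from h import *
s=rep()
E
```

```text
19.18 [0.5328 0.2069 0.1648] [5.000e-04 8.451e-01 5.347e-01 6.000e-04] [-0.07  0.08  4.24] [-0.165  0.051  0.111] [ 2.400e-01 -2.500e-02  1.804e+00 -1.000e-03  1.361e+00  6.830e-01]
toolx deg 64.64 shift x,y -0.0185 -0.0047
```

servo_tool(
  motion=[-1,0,0,0,0.02,-1,0,0.001,0,0.035,-1,0,0.001,0,0.035],
)

```text
time: 19.55
tool_pos: [0.5328, 0.2068, 0.1648]
tool_rot: [0.0, 0.852, 0.523, 0.001]
contact_force: [-0.1, -1.3, 4.6]
gripper_width: 0.149
grasp_force: 60.2
```

```bash
python3 - <<'E'
from h import *
s=rep()
E
```

```text
19.55 [0.5328 0.2068 0.1648] [5.000e-04 8.523e-01 5.230e-01 6.000e-04] [-0.13 -1.26  4.64] [-0.177  0.065  0.142] [ 2.400e-01 -2.500e-02  1.804e+00 -1.000e-03  1.361e+00  7.110e-01]
toolx deg 63.06 shift x,y -0.0185 -0.0051
```

servo_tool(
  motion=[-1,0,0,0,0.02,-1,0,0,0,0.035,-1,0,0,0,0.035],
)

```text
time: 19.92
tool_pos: [0.5329, 0.2068, 0.1648]
tool_rot: [0.001, 0.859, 0.511, 0.001]
contact_force: [-0.1, -1.1, 4.1]
gripper_width: 0.153
grasp_force: 60.2
```

```bash
python3 - <<'E'
from h import *
s=rep()
E
```

```text
19.93 [0.5329 0.2068 0.1648] [5.000e-04 8.595e-01 5.112e-01 6.000e-04] [-0.14 -1.1   4.11] [-0.146  0.034  0.141] [ 2.400e-01 -2.500e-02  1.804e+00 -1.000e-03  1.361e+00  7.380e-01]
toolx deg 61.49 shift x,y -0.0186 -0.0049
```

Turned 50° so far. I'll take another small step and measure the tongue with the scene camera.

servo_tool(
  motion=[-1,0,0,0,0.02,-1,0,0.001,0,0.035,-1,0,0.001,0,0.035],
)

```text
time: 20.3
tool_pos: [0.533, 0.2067, 0.1648]
tool_rot: [0.0, 0.866, 0.499, 0.001]
contact_force: [-0.5, -0.1, 5.1]
gripper_width: 0.151
grasp_force: 60.2
```

```bash
python3 - <<'E'
from h import *
s=rep()
img,dd,W=cloud('scene'); hsv=cv2.cvtColor(img,cv2.COLOR_RGB2HSV)
a=np.radians(21.4); D=W[...,:2]-np.array([.5313,.2051]); hx=D@[np.cos(a),np.sin(a)]; hy=D@[-np.sin(a),np.cos(a)]
m=(hx>.062)&(hx<.1)&(abs(hy)<.07)&(W[...,2]>.016)&(W[...,2]<.06)
print(m.sum(), [np.nanpercentile(v[m],[2,50,98]).round(4) for v in (hx,hy,W[...,2])])
cv2.imwrite('pics/s4.png',cv2.resize(img[180:260,270:390,::-1],None,fx=5,fy=5))
E
```

```text
20.3 [0.533  0.2067 0.1648] [5.000e-04 8.663e-01 4.995e-01 6.000e-04] [-0.5  -0.13  5.1 ] [-0.147  0.006  0.266] [ 2.400e-01 -2.400e-02  1.804e+00 -1.000e-03  1.361e+00  7.650e-01]
toolx deg 59.93 shift x,y -0.0186 -0.0052
96 [array([0.0622, 0.0743, 0.0849]), array([-0.0165, -0.0031,  0.0106]), array([0.0237, 0.0299, 0.0326])]
```

View pics/s4.png

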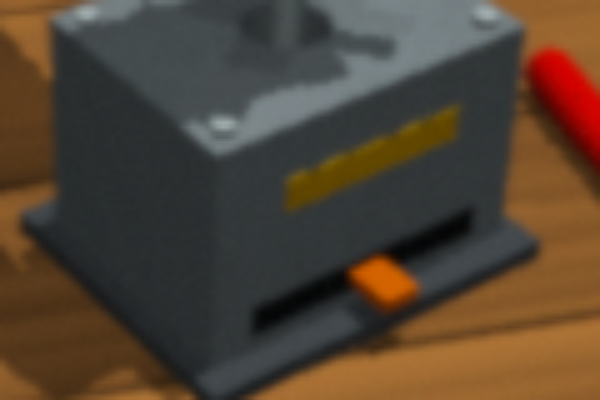

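The tongue (orange, (385,285)) sticks straight out of the +x face, 25 mm by depth, and the torque has risen to 0.27 N m. I'll check that it is really at the stop.

```bash
python3 - <<'E'
from h import *
t=[]
for k in range(3):
    img,dd,W=cloud('scene'); t.append(manip.state()['ft_torque'][2])
    hsv=cv2.cvtColor(img,cv2.COLOR_RGB2HSV)
    a=np.radians(21.4); D=W[...,:2]-np.array([.5313,.2051]); hx=D@[np.cos(a),np.sin(a)]; hy=D@[-np.sin(a),np.cos(a)]
    m=(hx>.062)&(hx<.1)&(abs(hy)<.03)&(W[...,2]>.027)&(W[...,2]<.04)
    bins=[(lo,hy[m&(hx>=lo)&(hx<lo+.005)]) for lo in (.063,.068,.073,.078)]
    print([(lo,round((np.percentile(v,5)+np.percentile(v,95))/2*1e3,1)) for lo,v in bins if len(v)], 'max',np.nanpercentile(hx[m],99))
print(t)
E
```

```text
[(0.063, np.float64(-0.1)), (0.068, np.float64(-0.1)), (0.073, np.float64(-0.4)), (0.078, np.float64(-0.1))] max 0.08490659212584825
[(0.063, np.float64(0.2)), (0.068, np.float64(-1.4)), (0.073, np.float64(-1.6)), (0.078, np.float64(-0.9))] max 0.08455979462192031
[(0.063, np.float64(0.8)), (0.068, np.float64(0.0)), (0.073, np.float64(-0.2)), (0.078, np.float64(-0.2))] max 0.08441710122379059
[np.float64(0.22457287981997265), np.float64(0.2202271007982366), np.float64(0.21863524123760325)]
```

The stop is confirmed: the tongue is straight and there is a steady 0.22 N m. Next I back off within the socket play and pull up.

servo_tool(
  motion=[-1,0,0,-0.004,-0.02,-1,0,0,-0.006,-0.05,-1,0,0,-0.006,-0.06],
)

```text
time: 20.88
tool_pos: [0.5325, 0.2068, 0.1648]
tool_rot: [0.0, 0.854, 0.52, 0.0]
contact_force: [0.7, 0.0, 2.1]
gripper_width: 0.147
grasp_force: 59.9
```

```bash
python3 - <<'E'
from h import *
s=rep()
E
```

```text
20.88 [0.5325 0.2068 0.1648] [1.000e-04 8.540e-01 5.202e-01 1.000e-04] [0.71 0.   2.11] [-0.154 -0.189 -0.02 ] [ 0.24  -0.025  1.804 -0.     1.362  0.717]
toolx deg 62.69 shift x,y -0.017 -0.0024
```

Torque is now zero, so I lift slowly.

servo_tool(
  motion=[-1,0,0,-0.01,0,-1,0,0,-0.03,0,-1,0,0,-0.05,0,-1,0,0,-0.08,0],
)

```text
time: 21.38
tool_pos: [0.532, 0.2068, 0.1741]
tool_rot: [-0.0, 0.854, 0.52, -0.001]
contact_force: [0.5, 0.3, -4.1]
gripper_width: 0.153
grasp_force: 59.0
```

```bash
python3 - <<'E'
from h import *
s=rep()
E
```

```text
21.38 [0.532  0.2068 0.1741] [-2.000e-04  8.541e-01  5.201e-01 -7.000e-04] [ 0.5   0.26 -4.09] [-0.094 -0.29   0.036] [ 0.24  -0.033  1.796 -0.     1.38   0.717]
toolx deg 62.68 shift x,y -0.0148 0.0014
```

servo_tool(
  motion=[-1,0,0,-0.06,0,-1,0,0,-0.15,0,-1,0,0,-0.25,0,-1,0,0,-0.35,0,-1,0,0,-0.45,0],
)

```text
time: 22.0
tool_pos: [0.5325, 0.2069, 0.2297]
tool_rot: [0.0, 0.854, 0.52, 0.0]
contact_force: [-0.2, -0.6, -3.2]
gripper_width: 0.149
grasp_force: 59.1
```

servo_tool(
  motion=[-1,0,0,-0.15,0,-1,0,0,-0.3,0,-1,0,0,-0.45,0,-1,0,0,-0.62,0,-1,0,0,-0.62,0],
)

```text
time: 22.62
tool_pos: [0.5335, 0.2072, 0.3061]
tool_rot: [0.001, 0.854, 0.52, 0.002]
contact_force: [0.5, 0.2, -2.9]
gripper_width: 0.152
grasp_force: 59.1
```

```bash
python3 - <<'E'
from h import *
s=rep(.5633,-.1678)
t=s['tool_pos']
img,dd,W=cloud('scene'); r=np.hypot(W[...,0]-t[0],W[...,1]-t[1]); z=W[...,2]
for lo,hi in((-.142,-.12),(-.095,-.07),(-.07,-.03)):
    P=W[(r<.03)&(z-t[2]>lo)&(z-t[2]<hi)]
    A=np.c_[2*P[:,:2],np.ones(len(P))]; c=np.linalg.lstsq(A,(P[:,:2]**2).sum(1),rcond=None)[0]; print(lo,len(P),P.mean(0).round(4),c[:2].round(4))
a=np.radians(21.4); D=W[...,:2]-np.array([.5313,.2051]); hx=D@[np.cos(a),np.sin(a)]; hy=D@[-np.sin(a),np.cos(a)]
m=(hx>.062)&(hx<.1)&(abs(hy)<.03)&(z>.027)&(z<.04); print('tongue',np.nanpercentile(hx[m],99),np.nanmedian(hy[m]))
cv2.imwrite('pics/s5.png',cv2.resize(img[60:280,220:440,::-1],None,fx=2.7,fy=2.7))
E
```

```text
22.62 [0.5335 0.2072 0.3061] [7.000e-04 8.541e-01 5.201e-01 2.400e-03] [ 0.5   0.2  -2.92] [ 0.019 -0.027 -0.016] [ 0.24  -0.109  1.648  0.     1.598  0.717]
toolx deg 62.68 shift x,y -2.6622 1.6545
-0.142 135 [0.5417 0.2025 0.1753] [0.5317 0.2057]
-0.095 72 [0.5352 0.2047 0.2238] [0.532  0.2056]
-0.07 119 [0.5353 0.2048 0.2567] [0.5333 0.2054]
tongue 0.08515412925789662 -0.0008617910943232429
```

View pics/s5.png

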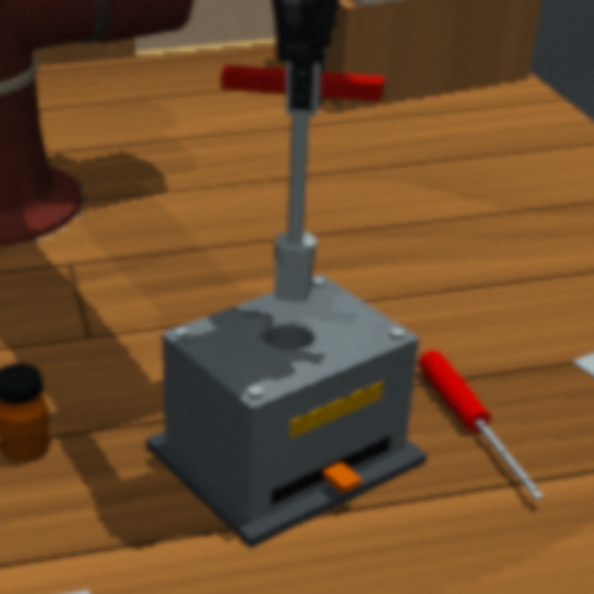

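The key is out and vertical, with its socket at (295,265). The tongue still stands out at (342,477). Now back to the stand.

servo_tool(
  motion=[-1,-0.2,0.125,0,0,-1,-0.45,0.28,0,0,-1,-0.7,0.437,0,0],
)

```text
time: 23.05
tool_pos: [0.5398, 0.1073, 0.3014]
tool_rot: [-0.001, 0.854, 0.52, -0.001]
contact_force: [0.3, -0.0, -3.0]
gripper_width: 0.152
grasp_force: 59.1
```

servo_tool(
  motion=[-1,-0.25,0.156,0,0,-1,-0.5,0.312,0,0,-1,-0.75,0.468,0,0],
)

```text
time: 23.42
tool_pos: [0.5485, 0.0014, 0.3015]
tool_rot: [-0.001, 0.854, 0.52, -0.001]
contact_force: [0.1, -0.2, -3.5]
gripper_width: 0.15
grasp_force: 59.1
```

servo_tool(
  motion=[-1,-0.25,0.156,0,0,-1,-0.5,0.312,0,0,-1,-0.75,0.468,0,0],
)

```text
time: 23.8
tool_pos: [0.5571, -0.1043, 0.3014]
tool_rot: [-0.001, 0.854, 0.52, -0.001]
contact_force: [-0.2, -0.4, -2.8]
gripper_width: 0.151
grasp_force: 59.1
```

servo_tool(
  motion=[-1,-0.22,0.13,0,0,-1,-0.4,0.25,0,0,-1,-0.45,0.282,0,0,-1,-0.45,0.282,0,0],
)

```text
time: 24.3
tool_pos: [0.5626, -0.1666, 0.302]
tool_rot: [-0.001, 0.854, 0.52, -0.0]
contact_force: [0.1, 1.4, -2.5]
gripper_width: 0.153
grasp_force: 59.1
```

```bash
python3 - <<'E'
from h import *
s=rep(.563,-.168)
t=s['tool_pos']
img,dd,W=cloud('scene'); r=np.hypot(W[...,0]-t[0],W[...,1]-t[1]); z=W[...,2]
for lo,hi in((-.142,-.12),(-.095,-.07),(-.07,-.03)):
    P=W[(r<.03)&(z-t[2]>lo)&(z-t[2]<hi)]
    A=np.c_[2*P[:,:2],np.ones(len(P))]; c=np.linalg.lstsq(A,(P[:,:2]**2).sum(1),rcond=None)[0]; print(lo,len(P),P.mean(0).round(4),c[:2].round(4))
q=(abs(z-.07)<.005)&(abs(W[...,0]-.563)<.06)&(abs(W[...,1]+.168)<.06); print(cv2.minAreaRect((W[q][:,:2]*1e3).astype(np.float32)))
cv2.imwrite('pics/s6.png',cv2.resize(img[60:280,40:260,::-1],None,fx=2.7,fy=2.7))
E
```

```text
24.3 [ 0.5626 -0.1666  0.302 ] [-9.000e-04  8.542e-01  5.200e-01 -3.000e-04] [ 0.07  1.35 -2.48] [-0.022  0.012 -0.008] [-0.415 -0.069  1.617  0.     1.595  0.062]
toolx deg 62.66 shift x,y -0.0091 0.0084
-0.142 193 [ 0.5687 -0.1655  0.1713] [ 0.5604 -0.167 ]
-0.095 89 [ 0.5643 -0.1665  0.219 ] [ 0.5617 -0.167 ]
-0.07 154 [ 0.5642 -0.1665  0.2523] [ 0.5617 -0.1671]
((563.0399780273438, -167.85580444335938), (78.87474060058594, 74.91799926757812), 11.74665641784668)
```

servo_tool(
  motion=[-1,0.004,0.008,0.15,0,-1,0.004,0.008,0.35,0,-1,0.004,0.008,0.5,0,-1,0.004,0.008,0.62,0,-1,0.004,0.008,0.62,0],
)

```text
time: 24.98
tool_pos: [0.5632, -0.1663, 0.2266]
tool_rot: [-0.001, 0.854, 0.52, -0.001]
contact_force: [-0.9, -0.3, -3.6]
gripper_width: 0.147
grasp_force: 59.0
```

servo_tool(
  motion=[-1,0,0,0.04,0,-1,0,0,0.08,0,-1,0,0,0.12,0,-1,0,0,0.16,0,-1,0,0,0.16,0],
)

```text
time: 25.6
tool_pos: [0.5636, -0.1667, 0.2086]
tool_rot: [-0.0, 0.854, 0.52, -0.0]
contact_force: [-0.6, -0.6, -2.1]
gripper_width: 0.148
grasp_force: 59.1
```

```bash
python3 - <<'E'
from h import *
s=rep(.563,-.168)
E
```

```text
25.6 [ 0.5636 -0.1667  0.2086] [-5.000e-04  8.541e-01  5.201e-01 -3.000e-04] [-0.56 -0.61 -2.15] [0.033 0.064 0.02 ] [-0.414 -0.019  1.724 -0.     1.438  0.063]
toolx deg 62.68 shift x,y -0.0118 0.0001
```

servo_tool(
  motion=[-1,0,0,0.08,0,-1,0,0,0.16,0,-1,0,0,0.24,0,-1,0,0,0.32,0,-1,0,0,0.36,0],
)

```text
time: 26.22
tool_pos: [0.5636, -0.1666, 0.1649]
tool_rot: [-0.001, 0.854, 0.52, -0.0]
contact_force: [0.1, 0.7, -3.1]
gripper_width: 0.153
grasp_force: 59.1
```

servo_tool(
  motion=[-1,0,0,0.02,0,-1,0,0,0.03,0,-1,0,0,0.05,0,-1,0,0,0.05,0],
)

```text
time: 26.72
tool_pos: [0.5639, -0.1668, 0.1601]
tool_rot: [-0.0, 0.854, 0.52, -0.0]
contact_force: [-0.6, -0.2, -2.5]
gripper_width: 0.151
grasp_force: 59.1
```

servo_tool(
  motion=[-1,0,0,0.01,0,-1,0,0,0.018,0,-1,0,0,0.018,0],
)

```text
time: 27.1
tool_pos: [0.5639, -0.1668, 0.1579]
tool_rot: [-0.0, 0.854, 0.52, -0.0]
contact_force: [0.5, -0.8, -2.7]
gripper_width: 0.153
grasp_force: 59.1
```

servo_tool(
  motion=[-1,0,0,0.003,0,-1,0,0,0.006,0,-1,0,0,0.006,0],
)

```text
time: 27.48
tool_pos: [0.564, -0.1668, 0.1572]
tool_rot: [-0.0, 0.854, 0.52, -0.0]
contact_force: [-0.3, 0.4, -2.6]
gripper_width: 0.149
grasp_force: 59.1
```

servo_tool(
  motion=[-1,0,0,0.003,0,-1,0,0,0.005,0,-1,0,0,0.005,0],
)

```text
time: 27.85
tool_pos: [0.5641, -0.1669, 0.1569]
tool_rot: [0.0, 0.854, 0.52, 0.0]
contact_force: [-0.6, -0.4, -2.5]
gripper_width: 0.152
grasp_force: 59.2
```

servo_tool(
  motion=[-1,0,0,0.003,0,-1,0,0,0.003,0,-1,0,0,0.003,0],
)

```text
time: 28.22
tool_pos: [0.5642, -0.1669, 0.1569]
tool_rot: [0.0, 0.854, 0.52, 0.0]
contact_force: [-0.9, 0.1, 1.1]
gripper_width: 0.153
grasp_force: 59.7
```

servo_tool(
  motion=[1,0,0,0,0,1,0,0,0,0,1,0,0,0,0,1,0,0,0,0,1,0,0,0,0],
)

```text
time: 28.85
tool_pos: [0.564, -0.1668, 0.1563]
tool_rot: [0.0, 0.854, 0.52, 0.0]
contact_force: [-0.8, 0.3, -0.1]
gripper_width: 0.998
grasp_force: 0.0
```

servo_tool(
  motion=[1,0,0,-0.1,0,1,0,0,-0.3,0,1,0,0,-0.6,0,1,0,0,-0.95,0,1,0,0,-0.95,0],
)

```text
time: 29.48
tool_pos: [0.5662, -0.1678, 0.2767]
tool_rot: [0.004, 0.854, 0.52, 0.003]
contact_force: [0.5, 0.2, 0.4]
gripper_width: 1.0
grasp_force: 0.0
```

```bash
python3 - <<'E'
from h import *
rep()
img,dd,W=cloud('scene'); z=W[...,2]
b=(z>.16)&(z<.19)&(abs(W[...,0]-.563)<.06)&(abs(W[...,1]+.168)<.06)
hsv=cv2.cvtColor(img,cv2.COLOR_RGB2HSV); b&=(hsv[...,1]>180)
P=W[b]; print('bar',b.sum(),cv2.minAreaRect((P[:,:2]*1e3).astype(np.float32)),np.percentile(P[:,2],[50,95,99]))
A=np.c_[P[:,:2]-P[:,:2].mean(0),np.ones(len(P))]; print('slope',np.linalg.lstsq(A,P[:,2],rcond=None)[0])
a=np.radians(21.4); D=W[...,:2]-np.array([.5313,.2051]); hx=D@[np.cos(a),np.sin(a)]; hy=D@[-np.sin(a),np.cos(a)]
m=(hx>.062)&(hx<.1)&(abs(hy)<.03)&(z>.027)&(z<.04); print('tongue',np.nanpercentile(hx[m],99),np.nanmedian(hy[m]))
cv2.imwrite('pics/s7.png',img[60:360,60:460,::-1])
E
```

```text
29.48 [ 0.5662 -0.1678  0.2767] [0.0041 0.8541 0.5201 0.0029] [0.48 0.23 0.37] [ 0.001 -0.081  0.02 ] [-0.414 -0.059  1.649  0.     1.541  0.063]
toolx deg 62.68 shift x,y 2.6274 -1.6842
bar 560 ((562.5355834960938, -167.14016723632812), (112.3262939453125, 16.425182342529297), 62.475830078125) [0.18060134 0.183173   0.18363754]
slope [-0.44191958  0.22022585  0.17867289]
tongue 0.0846802299300486 -0.0005597894806946164
```

View pics/s7.png

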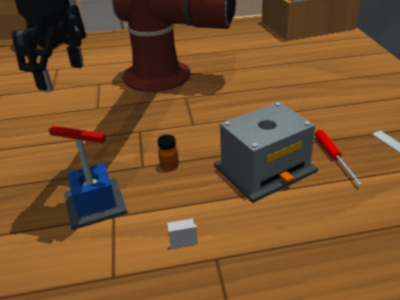

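The key stands upright in its stand with the bar at (78,133) and its top at the starting height of 0.183. The tongue is out at (287,177), the bystanders haven't moved, and the gripper is clear.

```bash
python3 -c "
from plant import job_done
print(job_done())"
```

```text
the job is handed in; nothing more can be done
None
```

The job is handed in: the spindle is turned clockwise to its stop with the tongue straight out 25 mm, and the key is back upright on the floor of its stand and released. The jar, screwdriver and bracket were not touched, and the robot's clock read about 29.5 s of the 72 s allowed.

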